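# Hang the flap back on the offcut bin

### The arm

A 6-joint arm with a two-finger parallel gripper is mounted at the origin on the work surface. World frame = base frame: x ahead of the robot, y to its left, z up, the work surface at z = 0. Lengths are in m, angles in rad, forces in N, time in s.
With the tool pointing down it reaches from about 0.275 to 1 m from the base axis. Payload 8.4 kg.
Tool frame: the origin (TCP) lies on the centre line of the jaws, within the pads' length; the fingertips stand 17 mm ahead of it and the grasp point (between the pads) lies 2 mm behind it (bot.tcp_to_tips is the y of the fingertips in the tool frame, in m); y points along the fingers, z is the direction in which the jaws open and shut, and the axes are right-handed (so a half turn about y gives the same grasp; the last joint's range is limited). The gripper opens to 85 mm and grips with 20 to 120 N. Pads are 22 mm wide; open, the fingers measure 114 mm over their backs; the gripper's body (76 mm by 85 mm) begins 54 mm behind the grasp point. The pads swing forward as they close: fully open they stand 13 mm farther back than shut.
Start: joints at [1.168, 0.353, 1.633, -0, 1.155, -0.002], TCP at [0.244, 0.575, 0.248] pointing down, gripper open.
Joint ranges: [-2.63, 2.63], [-0.92, 2.1], [0.06, 2.66], [-1.3, 4.44], [0, 2.69], [-3.02, 3.02]. Speed limits (rad/s): [2.22, 2.22, 2.79, 3.14, 3.14, 3.14].

### API

Orientations are given as a unit quaternion [x, y, z, w].
In Python, from workcell import bot, hand, kinematics, get_obs, vision, hand_in gives the robot as it stands. The module is installed in compiled form; this text tells all that it offers. Calls block until the motion is done:
- bot.reach(position, orientation): joint-space move of the TCP to a pose.
- bot.servo_line(position, ori=None, velocity=0.15): straight line of the TCP; ori=None keeps the orientation; velocity is the mean speed in m/s.
- bot.goto_joints(angles): joint-space move.
- hand.move_gripper(opening, strength=None): finger opening in m; strength is the grip in N (None keeps the last); returns when the fingers have stopped.
- bot.dwell(seconds).
- kinematics.solve_ik(position, orientation): joint angles nearest the present ones, or None.
- get_obs(): the state.
- vision.read_camera(name): name is "scene" or "top" or "wrist"; returns a dict with "frame" (400x640x3 uint8, red, green, blue), "intrinsics" (3x3 intrinsics, pixels), "view" (4x4, takes a point from world to camera coordinates). Camera axes: x right, y down, z forward; pixel columns grow to the right and rows downward; lengths in m; the calibration is good to about 2 mm. A picture is of the moment at which its call begins. There is no depth.
A pose or a line that the arm cannot do raises bot.IKError and nothing moves.
- hand_in(): hands the job in, once; it reports no verdict.
The state is a dict: "time_s": time; "joint_pos": joint angles; "joint_vel": joint speeds; "joint_efforts": joint torques, N m; "position": TCP position; "orientation": TCP orientation; "wrist_force": force on the tool from outside, world axes, zero at the start; "ft_torque": the same for the moment, N m; "gripper_width": finger opening in m.
Only numpy, scipy, OpenCV 4.12 (cv2) and the standard library are available. Lean on these libraries where they do the work, as an engineer would, in place of code of your own. Each camera call takes 0.05 s, during which the arm holds its last target.

### The job

The plywood offcut bin on the trimmer's bench has been emptied. Take the wide flap, the one whose knuckles span the bin's two hinge pins, out of its stand and lower it from above so that both knuckles drop over both pins together; let go only once it is down on the pins, and leave it hanging still. Leave the narrow flap in its stand.

Things in the scene. Friction and masses are not known exactly. Their poses are not given: they have to be found in the camera images.
- flap: Wide flap, about 0.25 kg, upright in one of the two stands. Plywood board 120 wide (y), 10 thick (x), 95 mm high (z), both faces alike: may hang either way round. On its top edge a steel strip 176 x 22 x 4 mm with a knuckle under each end; on the strip a grip tab. Origin: middle of the board's lower edge (12 mm above the table at the start); x normal to the board, y along its width, z up.
- flap_grip (a point): Where to pinch the wide flap: middle of its wooden grip tab, 128 mm above the flap's lower edge. The tab is 60 mm wide (y) and 12 mm thick (x); its top is 22 mm above this point, the steel strip's top 29 mm below. Fingers close along the flap's x.
- flap_knuckles (a point): Point midway between the wide flap's knuckles, level with their slot tops, 95 mm above the flap's lower edge; axes as the flap's. Knuckles: steel forks open downwards, 18 mm wide, at y = +79 and -79 mm. Slot 16 mm wide (x) for 12 mm down from its top, then flaring to a 48 mm mouth 40 mm below the top.
- bin: Offcut bin, fixed: plywood box open at top and front (-x), 228 mm wide outside (y), 200 mm between the side walls, which are 132 mm high; x from -30 (front) to +150 mm (back). Two level steel pins, 10 mm diameter, 30 mm long, stand inwards from the side walls at x = 0, from y = +-100 to +-70 mm, axis 120 mm above the table. Origin on the table under the hinge line's middle; z up.
- hinge_line (a point): Point midway between the bin's two pins on their common axis, 120 mm above the table; y along the pins, axes as the bin's. With the flap hung, flap_knuckles lies about 5 mm above this point: the slot tops rest on the pins.
- small_flap: Narrow flap of another bin, to be left alone: same plywood, height and grip tab, but the board is only 64 mm wide, its strip 106 mm long and its knuckles 88 mm apart. Upright in the other stand. Origin and axes as the wide flap's.
- stand_a: Fixed dark wooden stand holding the wide flap; stands may swap places. Foot 90 x 100 mm (x, y), 12 mm thick; two cheeks 96 mm long, up to 52 mm above the table, with a slot 14 mm wide along y between them, in which the flap stands 40 mm deep. Origin on the table under its middle.
- stand_b: The same kind of stand, holding the narrow flap, whose tab top is 162 mm above the table. Other loose things on the bench are at most 105 mm tall; taller equipment stands only at the sides.
Things that resemble listed ones, but are neither listed nor needed, are in the scene too. What is shaped like the flap but green, orange or yellow is not meant.

How it is judged:
By the outcome, as a careful person would: the job done as asked, in the order asked, and still so for the second after the job is handed in, with the robot touching nothing.
It also fails if it takes over 45 s, if anything falls off the work surface, if the arm or the gripper's body presses on something with over 40 N, if the wrist force passes 120 N, or if a joint passes its speed limit or range.

## Working session

There is one attempt and no reset: what is moved stays moved. The work goes in short steps, each a Python script; the robot and the scene stay as the last script left them, time stands still between calls to the robot, and variables do not carry over. Pictures are saved under pics/ and viewed, and the job is handed in when it is done.

```bash
mkdir -p pics
python3 - <<'E'
from workcell import bot,hand,kinematics,get_obs,vision
import cv2,pickle
d={}
for n in ["scene","top","wrist"]:
    r=vision.read_camera(n); d[n]=r
    cv2.imwrite(f"pics/{n}0.png",r["frame"][:,:,::-1])
    print(n,r["intrinsics"].round(1).tolist(),r["view"].round(3).tolist())
pickle.dump(d,open("d0.pkl","wb"))
print(get_obs())
E
```

```text
scene [[438.3, 0.0, 328.9], [0.0, 438.3, 201.3], [0.0, 0.0, 1.0]] [[-0.317, 0.949, -0.002, 0.286], [0.692, 0.229, -0.685, -0.199], [-0.649, -0.218, -0.729, 1.393], [0.0, 0.0, 0.0, 1.0]]
top [[367.9, 0.0, 325.0], [0.0, 367.9, 201.7], [0.0, 0.0, 1.0]] [[-0.021, -1.0, -0.012, -0.137], [-0.985, 0.023, -0.168, 0.447], [0.169, 0.008, -0.986, 1.019], [0.0, 0.0, 0.0, 1.0]]
wrist [[316.6, 0.0, 323.5], [0.0, 316.6, 202.8], [0.0, 0.0, 1.0]] [[0.39, 0.921, -0.001, -0.624], [0.878, -0.372, 0.302, -0.038], [0.278, -0.119, -0.953, 0.378], [0.0, 0.0, 0.0, 1.0]]
{'time_s': 0.15, 'joint_pos': array([ 1.16758892e+00,  3.53528934e-01,  1.63395866e+00, -4.07500308e-06,
        1.15520281e+00, -2.40367684e-03]), 'joint_vel': array([-0.00122436, -0.00332028, -0.00393744, -0.00143388, -0.00265393,
        0.00091783]), 'joint_efforts': array([ 8.38863270e-04, -6.05634356e+01, -3.42339206e+01,  1.33238605e-04,
        6.05285997e-03, -5.62778769e-05]), 'position': array([0.24371642, 0.57514742, 0.24771121]), 'orientation': array([ 0.69333565, -0.14083521,  0.14068144, -0.6925748 ]), 'wrist_force': array([-0.20580025, -0.24551436,  0.6512804 ]), 'ft_torque': array([-0.01666811, -0.0101274 ,  0.02833838]), 'gripper_width': 0.08532139348402824}
```

View pics/scene0.png

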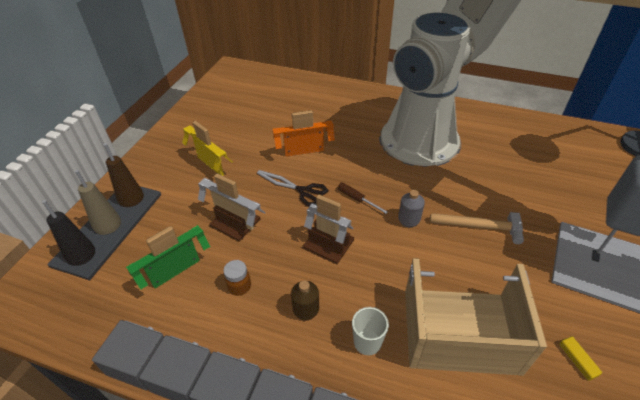

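View pics/top0.png

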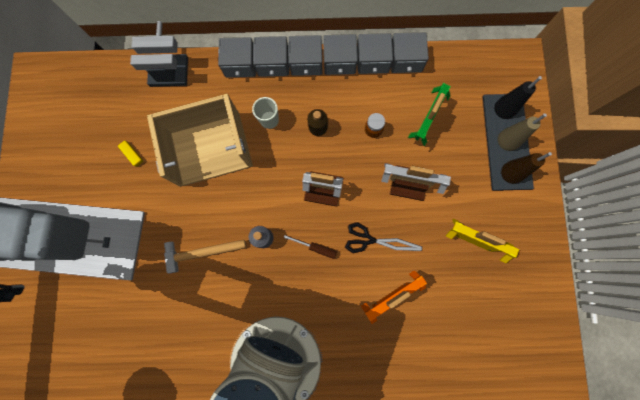

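View pics/wrist0.png

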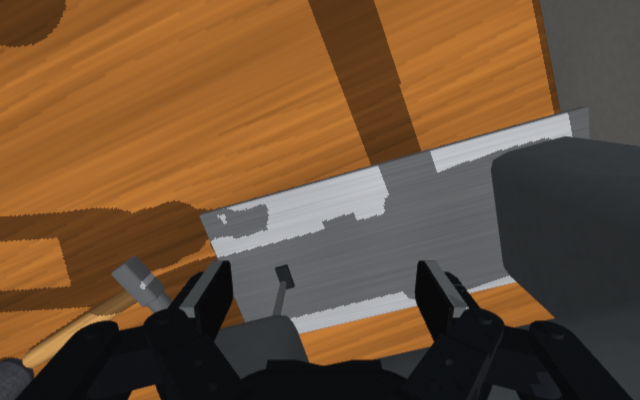

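The top view shows the wide flap near (415,180), the narrow one near (323,185), and the bin near (198,140) with pins at about (170,163) and (230,147). I'll zoom in on these next.

Run:
```python
import cv2,numpy as np
t=cv2.imread("pics/top0.png");s=cv2.imread("pics/scene0.png")
def c(im,x,y,w,h,k): return cv2.resize(im[y:y+h,x:x+w],None,fx=k,fy=k,interpolation=cv2.INTER_CUBIC)
a=c(t,370,150,100,60,8); b=c(t,140,90,120,100,6)
cv2.imwrite("pics/tf.png",a);cv2.imwrite("pics/tb.png",b)
cv2.imwrite("pics/sf.png",c(s,190,160,100,80,7));cv2.imwrite("pics/sb.png",c(s,395,250,150,125,5))
```

```text
(no output)
```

View pics/tf.png

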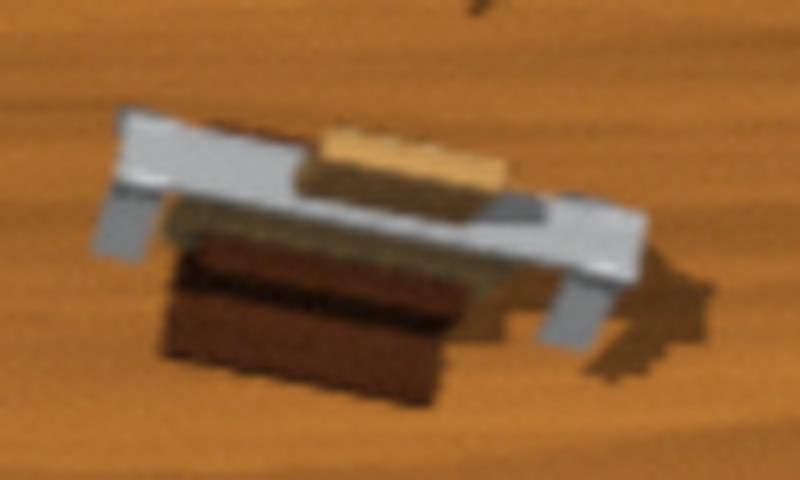

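View pics/tb.png

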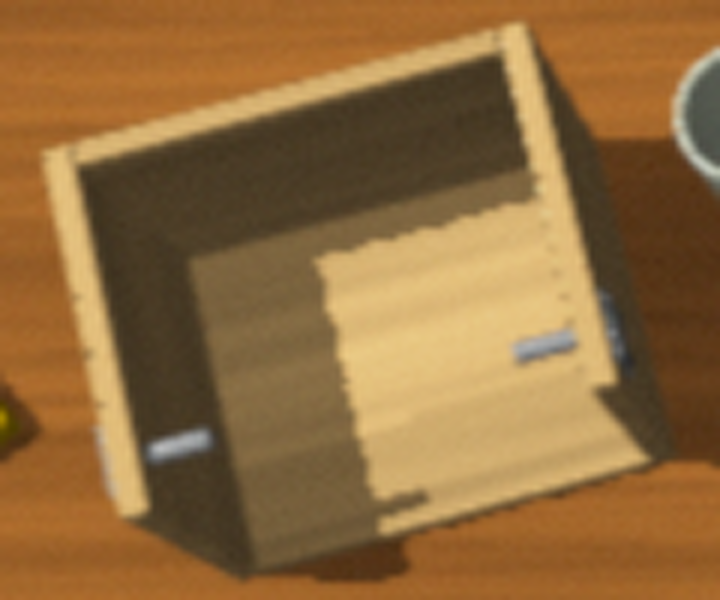

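View pics/sf.png

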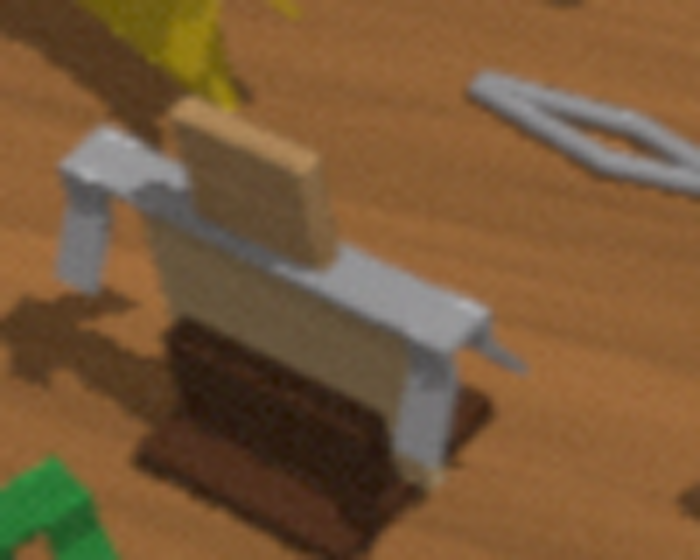

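View pics/sb.png

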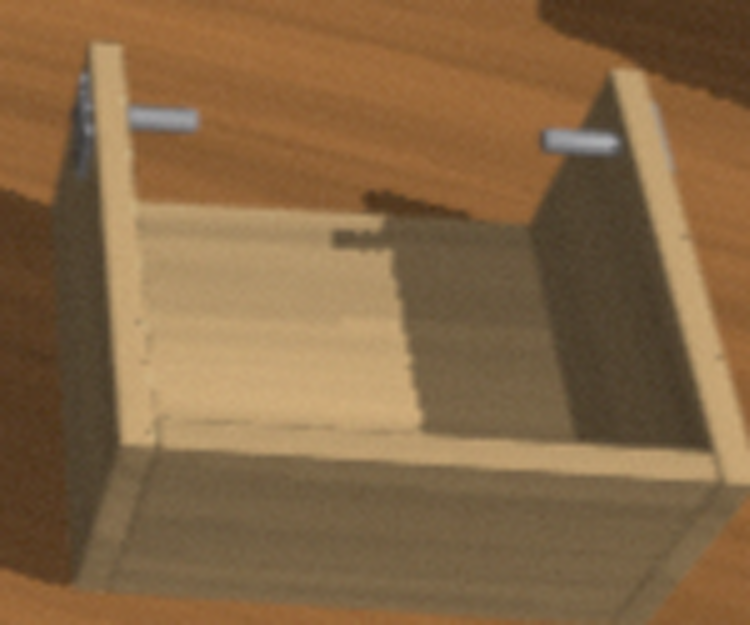

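```bash
cat > h.py <<'E'
import numpy as np,cv2
def ray(r,uv):
    K,V=r["intrinsics"],r["view"];R=V[:3,:3];o=-R.T@V[:3,3]
    d=R.T@np.linalg.inv(K)@np.array([uv[0],uv[1],1.]);return o,d/np.linalg.norm(d)
def onz(r,uv,z):
    o,d=ray(r,uv);return o+d*(z-o[2])/d[2]
def tri(a,ua,b,ub):
    A=[];y=[]
    for r,u in((a,ua),(b,ub)):
        o,d=ray(r,u);P=np.eye(3)-np.outer(d,d);A.append(P);y.append(P@o)
    A=np.vstack(A);y=np.hstack(y);x=np.linalg.lstsq(A,y,rcond=None)[0]
    return x,np.linalg.norm(A@x-y)
def proj(r,p):
    q=r["view"]@np.append(p,1.);q=r["intrinsics"]@q[:3];return q[:2]/q[2]
def cr(p,k,o): return ((np.array(p)+.5)/k-.5+np.array(o))
E
python3 - <<'E'
import pickle
from h import *
d=pickle.load(open("d0.pkl","rb"));T=d["top"];S=d["scene"]
t=lambda x,y:cr((x,y),8,(370,150)); s=lambda x,y:cr((x,y),7,(190,160))
# strip corners top: ends (mid of end edges)
c=[t(118,106),t(115,185),t(636,284),t(650,212)]
P=[onz(T,u,.111) for u in c];print(np.round(P,4))
P=np.array(P);m=P.mean(0);e=(P[2]+P[3]-P[0]-P[1])/2;print("strip mid",m,"len",np.linalg.norm(e),"ang",np.degrees(np.arctan2(e[1],e[0])),"w",np.linalg.norm(P[0]-P[1]))
q=[onz(T,t(*x),.162) for x in [(325,125),(508,160),(507,190),(318,155)]];print("tab",np.mean(q,0),np.linalg.norm(q[1]-q[0]),np.degrees(np.arctan2(*(q[1]-q[0])[[1,0]])))
cs=[s(105,125),s(60,165),s(440,350),s(490,312)];Q=np.array([onz(S,u,.111) for u in cs]);print("scene strip",Q.round(4).tolist(),Q.mean(0))
qs=[onz(S,s(*x),.162) for x in [(190,97),(172,115),(303,170),(322,155)]];print("tab scene",np.mean(qs,0))
b=lambda x,y:cr((x,y),6,(140,90)); sb=lambda x,y:cr((x,y),5,(395,250))
for n,(i,o),(si,so) in [("pinL(+y)",(b(210,439),b(148,450)),(sb(545,139),sb(618,143))),("pinR",(b(515,351),b(577,341)),(sb(199,120),sb(128,117)))]:
    print(n,onz(T,i,.12),onz(T,o,.12),"scene",onz(S,si,.12),onz(S,so,.12),"tri tip",tri(T,i,S,si))
E
```

```text
[[ 0.5339 -0.3107  0.111 ]
 [ 0.5064 -0.3084  0.111 ]
 [ 0.4682 -0.4806  0.111 ]
 [ 0.4928 -0.4872  0.111 ]]
strip mid [ 0.50033336 -0.39671339  0.111     ] len 0.17882868549000946 ang -102.82636723107491 w 0.027566698726346428
tab [ 0.50045821 -0.39618357  0.162     ] 0.058996961142688875 -102.68187738043238
scene strip [[0.4679, -0.4779, 0.111], [0.4914, -0.4828, 0.111], [0.5299, -0.3153, 0.111], [0.5085, -0.3066, 0.111]] [ 0.49942607 -0.395634    0.111     ]
tab scene [ 0.50089138 -0.39356184  0.162     ]
pinL(+y) [0.54555872 0.25654018 0.12      ] [0.54112518 0.28435792 0.12      ] scene [0.54543894 0.25690306 0.12      ] [0.53804532 0.28524999 0.12      ] tri tip (array([0.54553851, 0.25671817, 0.12002841]), np.float64(0.000250940590403353))
pinR [0.58337824 0.11966365 0.12      ] [0.58738709 0.09159017 0.12      ] scene [0.58077564 0.12134288 0.12      ] [0.58852944 0.09335727 0.12      ] tri tip (array([0.58257932, 0.12019166, 0.12195484]), np.float64(0.0015185836860225777))
```

```bash
cat >> h.py <<'E'
from scipy.spatial.transform import Rotation as Ro
def ori(yaw,flip=False):
    # tool y down, tool z along (cos yaw, sin yaw)
    z=np.array([np.cos(yaw),np.sin(yaw),0])*(-1 if flip else 1);y=np.array([0,0,-1.]);x=np.cross(y,z)
    return Ro.from_matrix(np.c_[x,y,z]).as_quat()
E
python3 - <<'E'
from h import *
from workcell import *
import pickle
d=pickle.load(open("d0.pkl","rb"))["wrist"];o=get_obs()
R=Ro.from_quat(o["orientation"]).as_matrix();V=d["view"];c=-V[:3,:3].T@V[:3,3]
print("cam in tool",R.T@(c-o["position"]),"fwd",R.T@V[2,:3], R.round(2).tolist())
for f in (0,1):
    for p,y in (([.5,-.396,.138],-12.75),([.5,-.396,.36],-12.75),([.564,.1886,.36],15),([.564,.1886,.156],15)):
        q=kinematics.solve_ik(p,ori(np.radians(y),f));print(f,p,None if q is None else np.round(q,2))
E
```

```text
cam in tool [-0.0776788  -0.12335577 -0.00061307] fwd [3.01971406e-01 9.53316982e-01 4.97310432e-05] [[0.92, -0.0, 0.39], [-0.39, -0.0, 0.92], [0.0, -1.0, -0.0]]
0 [0.5, -0.396, 0.138] [-0.67  0.49  1.69 -0.    0.96 -0.45]
0 [0.5, -0.396, 0.36] [-0.67  0.29  1.47 -0.    1.38 -0.45]
0 [0.564, 0.1886, 0.36] [ 0.32  0.22  1.57 -0.    1.36  0.06]
0 [0.564, 0.1886, 0.156] [ 0.32  0.41  1.78 -0.    0.95  0.06]
1 [0.5, -0.396, 0.138] [-0.67  0.49  1.69 -0.    0.96  2.69]
1 [0.5, -0.396, 0.36] [-0.67  0.29  1.47 -0.    1.38  2.69]
1 [0.564, 0.1886, 0.36] None
1 [0.564, 0.1886, 0.156] None
```

Run:
```python
from h import *
from workcell import *
import pickle
bot.servo_line([.244,.575,.36],velocity=.25)
def look(p,yaw,n):
    bot.reach(p,ori(yaw));bot.dwell(.3)
    r=vision.read_camera("wrist");cv2.imwrite(f"pics/{n}.png",r["frame"][:,:,::-1]);pickle.dump(r,open(n+".pkl","wb"));print(get_obs()["position"],get_obs()["time_s"])
y=np.radians(15);v=np.array([-np.sin(y),np.cos(y),0])
look(np.array([.564,.1886,.33])-.06*v,y,"wb1")
y=np.radians(-12.75);v=np.array([-np.sin(y),np.cos(y),0])
look(np.array([.5,-.396,.33])-.06*v,y,"wf1")
```

```text
[0.57946959 0.13099403 0.33002012] 3.1083
[ 0.48699104 -0.45423558  0.33002405] 5.5833
```

View pics/wb1.png

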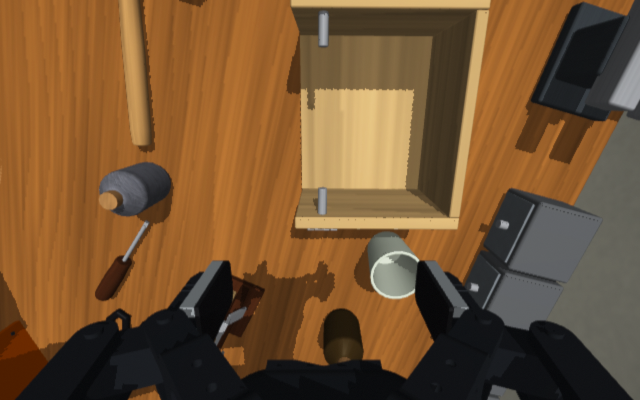

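View pics/wf1.png

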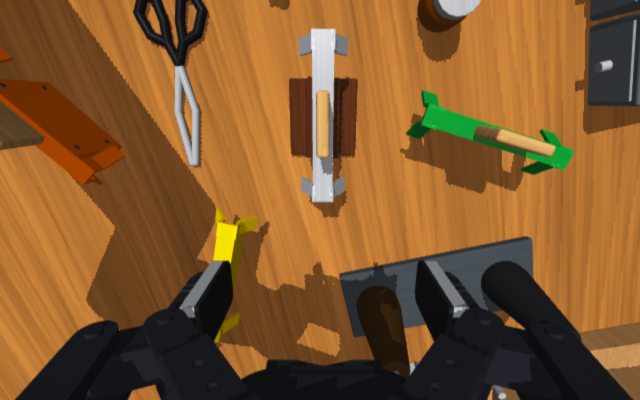

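Both targets are clear in the wrist views: pins at (323,12–47) and (321,188–214), strip at columns 311–335 and rows 28–202, tab at (322,91–157). Next I measure them with masks.

Run:
```python
from h import *
import pickle
B=pickle.load(open("wb1.pkl","rb"));F=pickle.load(open("wf1.pkl","rb"))
def comps(r,box,cond,minA=30):
    x0,y0,x1,y1=box;im=r["frame"][y0:y1,x0:x1].astype(int);m=cond(im).astype(np.uint8)
    n,l,st,ce=cv2.connectedComponentsWithStats(m);out=[]
    for i in range(1,n):
        if st[i,4]>=minA:
            pts=np.argwhere(l==i)[:,::-1]+[x0,y0]
            rc=cv2.minAreaRect(pts.astype(np.float32)); out.append((st[i].tolist(),rc,pts))
    return out
grey=lambda im:(im.max(2)-im.min(2)<28)&(im.max(2)>85)
def ends(rc): # long axis end points
    b=cv2.boxPoints(rc);e=sorted([(np.linalg.norm(b[i]-b[(i+1)%4]),i) for i in range(4)])
    i=e[0][1];j=(i+2)%4
    a=(b[i]+b[(i+1)%4])/2;c=(b[j]+b[(j+1)%4])/2
    return sorted([a,c],key=lambda p:p[1])
E=[]
for box in ((310,5,335,60),(310,180,335,220)):
    for st,rc,p in comps(B,box,grey):
        e=ends(rc);print("pin",st,rc);W=[onz(B,u,.12) for u in e];print(np.round(W,4),np.linalg.norm(W[0]-W[1]));E.append((W,onz(B,p.mean(0),.12)))
bright=lambda im:(im.max(2)-im.min(2)<28)&(im.max(2)>165)
for st,rc,p in comps(F,(290,15,360,215),bright):
    e=ends(rc);W=[onz(F,u,.111) for u in e];dd=W[1]-W[0];print("strip",st,rc,np.round(W,4),np.linalg.norm(dd),(W[0]+W[1])/2,np.degrees(np.arctan2(dd[1],dd[0])))
wood=lambda im:(im[...,0]>190)&(im[...,0]-im[...,2]>60)&(im[...,1]>140)
for st,rc,p in comps(F,(300,80,340,170),wood):
    e=ends(rc);W=[onz(F,u,.162) for u in e];dd=W[1]-W[0];print("tab",st,rc,np.round(W,4),np.linalg.norm(dd),(W[0]+W[1])/2,np.degrees(np.arctan2(dd[1],dd[0])))
print("proj check of hinge est",proj(B,[.564,.1886,.12]),proj(F,[.5003,-.396,.162]))
k=lambda im,x,y,w,h,s:cv2.resize(im["frame"][y:y+h,x:x+w,::-1],None,fx=s,fy=s,interpolation=cv2.INTER_NEAREST)
cv2.imwrite("pics/zb.png",np.hstack([k(B,290,0,60,60,6),k(B,290,175,60,60,6)]));cv2.imwrite("pics/zf.png",k(F,285,20,80,190,3))
```

```text
pin [8, 6, 11, 36, 331] ((323.0, 28.5), (35.0, 10.0), 90.0)
[[0.5374 0.2834 0.12  ]
 [0.545  0.255  0.12  ]] 0.029421208066151113
pin [8, 8, 9, 27, 236] ((322.0, 201.0), (26.0, 8.0), 90.0)
[[0.5803 0.1193 0.12  ]
 [0.588  0.0903 0.12  ]] 0.03003111521518144
strip [21, 14, 25, 173, 2355] ((323.0, 115.0), (24.0, 172.0), 0.0) [[ 0.518  -0.3128  0.111 ]
 [ 0.4795 -0.4827  0.111 ]] 0.17410565532770708 [ 0.49874725 -0.39775286  0.111     ] -102.7469389702083
tab [17, 11, 11, 66, 687] ((322.0, 123.5), (65.0, 10.0), 90.0) [[ 0.5043 -0.3695  0.162 ]
 [ 0.4918 -0.4246  0.162 ]] 0.05657926482350057 [ 0.49807809 -0.39704377  0.162     ] -102.8015959887751
proj check of hinge est [324.12282468 120.62386725] [324.16431737 122.7463079 ]
```

View pics/zb.png

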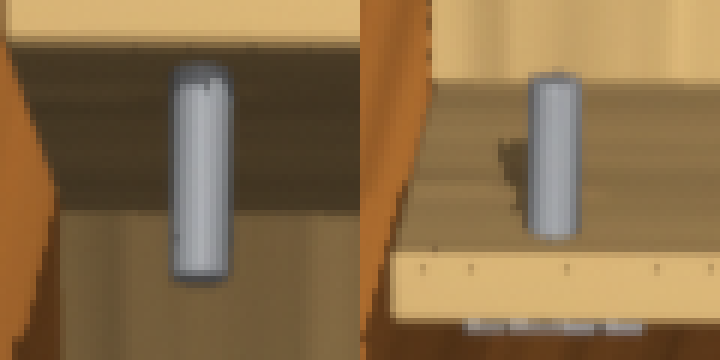

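View pics/zf.png

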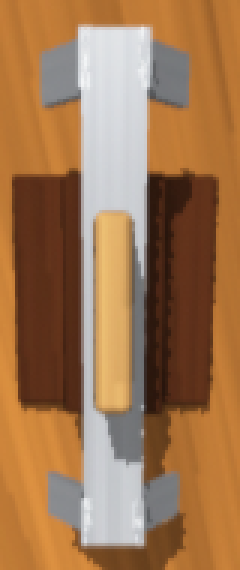

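Run:
```python
from h import *
from workcell import *
q=ori(np.radians(-12.77))
x,y=.4988,-.3972
bot.reach([x,y,.24],q);bot.servo_line([x,y,.138],velocity=.1)
print(get_obs()["wrist_force"])
print(hand.move_gripper(0,50));o=get_obs();print(o["gripper_width"],o["wrist_force"],o["position"])
bot.dwell(.2)
bot.servo_line([x,y,.345],velocity=.12);bot.dwell(.3)
o=get_obs();print(o["gripper_width"],o["wrist_force"],o["ft_torque"],o["position"],o["time_s"])
for n in("wrist","top","scene"):
    r=vision.read_camera(n);cv2.imwrite(f"pics/g_{n}.png",r["frame"][:,:,::-1])
```

```text
[0.22585566 0.19837077 0.16719616]
False
0.011520532659802928 [ 0.87477618 -0.43507031  2.24833883] [ 0.49892333 -0.39731139  0.13819186]
0.011435891685767006 [ 0.8437727  -0.78717133 -2.36420733] [0.01902868 0.02391156 0.03149808] [ 0.49875455 -0.39716878  0.34478658] 10.3
```

View pics/g_wrist.png

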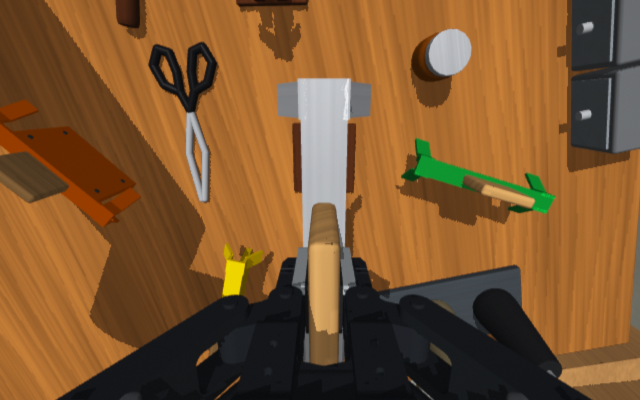

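View pics/g_scene.png

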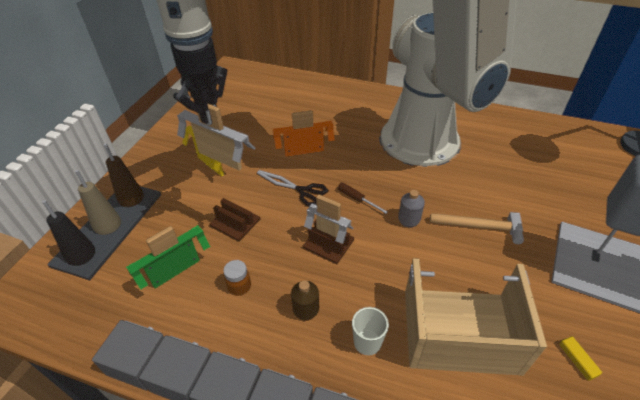

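Grasp holds (width 11.4 mm, weight −2.4 N); the strip's far end shows at row 79, columns 299–351, square to the jaws. Next is the move over the bin, with a check there.

Run:
```python
from h import *
from workcell import *
import pickle
q=ori(np.radians(14.63))
bot.reach([.5633,.1871,.345],q)
bot.servo_line([.5633,.1871,.27],velocity=.15);bot.dwell(.3)
o=get_obs();print(o["position"],o["wrist_force"],o["gripper_width"],o["time_s"])
R=Ro.from_quat(o["orientation"]).as_matrix();d={}
for n in("wrist","top","scene"):
    r=vision.read_camera(n);d[n]=r;cv2.imwrite(f"pics/h_{n}.png",r["frame"][:,:,::-1])
    for nm,p in(("end+11",(-.088,.027,.011)),("end-11",(-.088,.027,-.011)),("far+",(.088,.027,.011)),("far-",(.088,.027,-.011))):
        print(n,nm,proj(r,o["position"]+R@np.array(p)).round(1))
pickle.dump((d,o),open("h.pkl","wb"))
def c(im,x,y,w,h,k): return cv2.resize(im["frame"][y:y+h,x:x+w,::-1],None,fx=k,fy=k,interpolation=cv2.INTER_CUBIC)
cv2.imwrite("pics/h_sc.png",c(d["scene"],390,180,160,120,5));cv2.imwrite("pics/h_tc.png",c(d["top"],120,80,160,120,5))
```

```text
[0.56364192 0.18723504 0.2708369 ] [ 0.10536839  0.9798463  -2.50276762] 0.011646402279710182 13.5083
wrist end+11 [349.7  76.7]
wrist end-11 [300.   76.7]
wrist far+ [342.6 386.2]
wrist far- [306.5 386.2]
top end+11 [145.3 146.1]
top end-11 [147.1 154.6]
top far+ [217.3 126.5]
top far- [219.4 134.9]
scene end+11 [533.5 245. ]
scene end-11 [530.5 235.6]
scene far+ [435.8 240. ]
scene far- [434.6 230.8]
```

View pics/h_wrist.png

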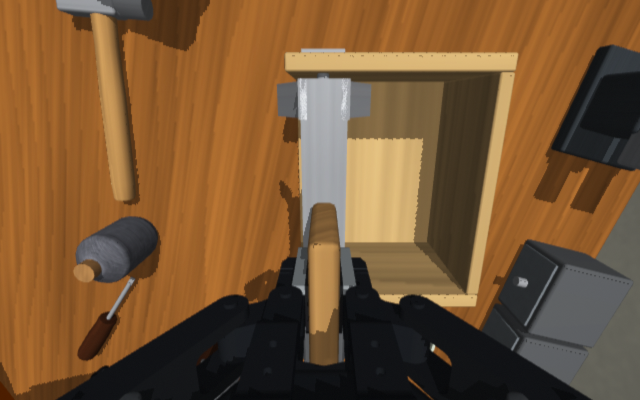

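View pics/h_sc.png

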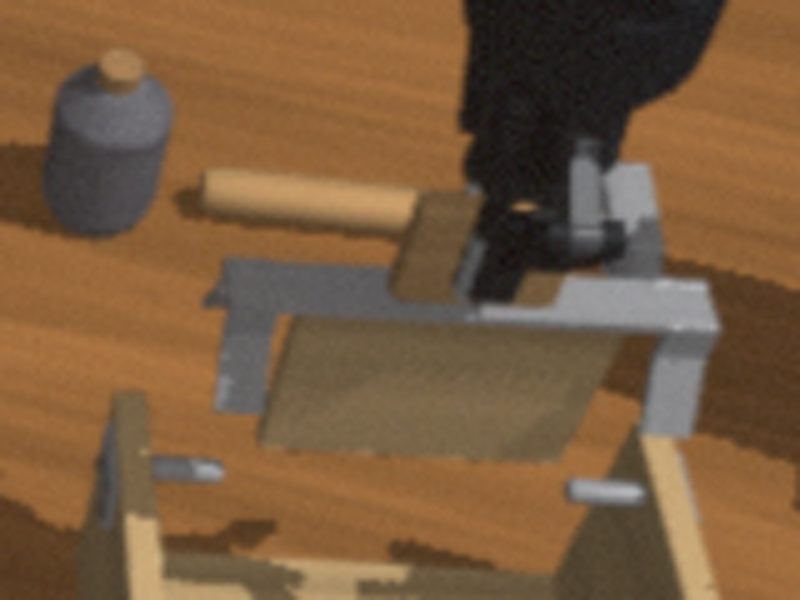

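View pics/h_tc.png

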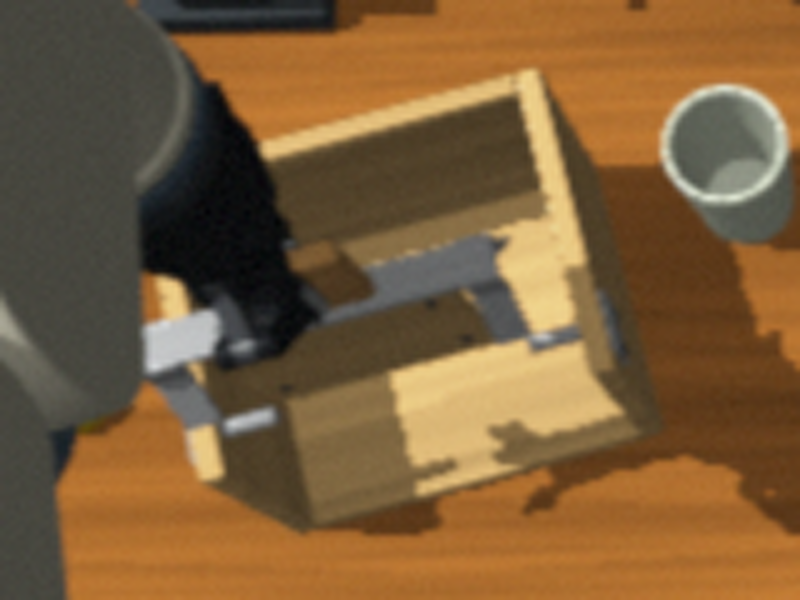

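The held flap's corners sit within about 1 px of prediction (scene crop (225,258) and (706,281)), and it lines up over the pins. I'll lower it in steps and watch the force.

Run:
```python
from h import *
from workcell import *
import pickle
p=np.array([.5633,.1871])
for z in (.2,.185,.175,.168,.163,.160,.158,.157,.156,.155,.154):
    bot.servo_line([*p,z],velocity=.08 if z>.19 else .03)
    o=get_obs();f=o["wrist_force"];print(z,o["position"].round(4),f.round(2),round(o["time_s"],1))
    if f[2]>1.5 or np.hypot(f[0],f[1])>8: break
d={}
for n in("wrist","top","scene"):
    r=vision.read_camera(n);d[n]=r;cv2.imwrite(f"pics/i_{n}.png",r["frame"][:,:,::-1])
def c(im,x,y,w,h,k): return cv2.resize(im["frame"][y:y+h,x:x+w,::-1],None,fx=k,fy=k,interpolation=cv2.INTER_CUBIC)
cv2.imwrite("pics/i_sc.png",c(d["scene"],390,220,160,120,5))
```

```text
0.2 [0.5637 0.1872 0.2005] [ 0.83 -0.12 -1.65] 14.7
0.185 [0.5633 0.1871 0.1849] [ 0.35 -0.06 -1.12] 15.3
0.175 [0.5632 0.187  0.1748] [ 0.56  0.3  -2.57] 15.8
0.168 [0.5631 0.187  0.1677] [-0.19  0.09 -2.56] 16.2
0.163 [0.5631 0.187  0.1627] [ 0.61 -0.16 -1.02] 16.5
0.16 [0.5632 0.1871 0.1598] [-0.08  0.05 -2.3 ] 16.8
0.158 [0.5632 0.1871 0.1579] [ 0.55 -0.23 -2.24] 17.0
0.157 [0.5633 0.1871 0.1569] [-0.48 -0.64 -1.75] 17.3
0.156 [0.5635 0.1871 0.1561] [ 0.79 -0.22 -1.07] 17.5
0.155 [0.5635 0.1872 0.156 ] [-2.91 -1.27  7.33] 17.8
```

View pics/i_sc.png

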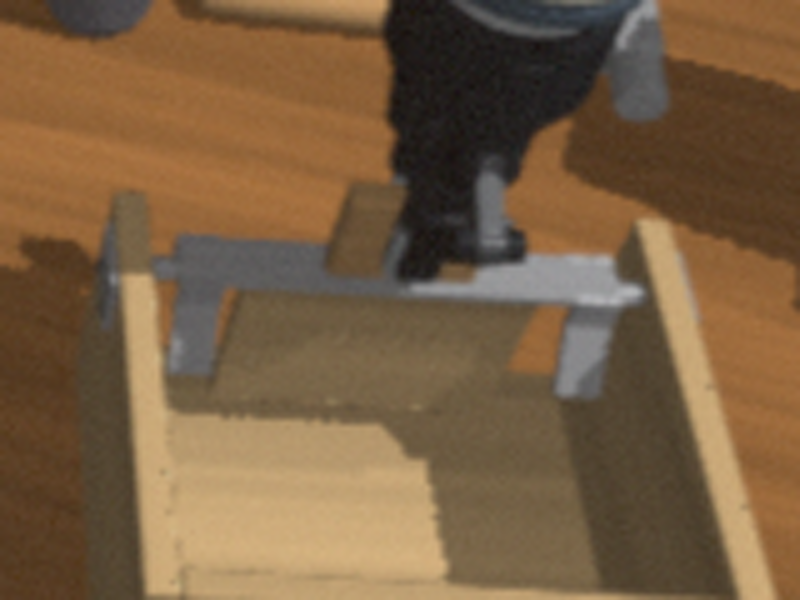

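View pics/i_wrist.png

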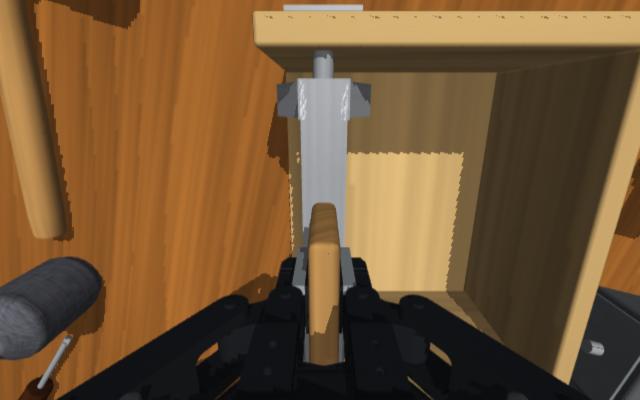

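The flap seated at TCP z = 0.156, exactly the predicted height, and the pin enters the knuckle centred under the strip (wrist view (323,62)). Release now.

Run:
```python
from h import *
from workcell import *
import pickle
bot.servo_line([.5633,.1871,.1558],velocity=.02)
hand.move_gripper(.022,20);bot.dwell(.3);hand.move_gripper(.06);bot.dwell(.5)
print(get_obs()["wrist_force"],get_obs()["gripper_width"])
bot.servo_line([.5633,.1871,.30],velocity=.12);
q=ori(np.radians(14.63));y=np.radians(14.63)
bot.reach([.5633+.06*np.sin(y),.1871-.06*np.cos(y),.36],q);bot.dwell(.5)
d={}
for k in(0,1):
  for n in("wrist","top","scene"):
    r=vision.read_camera(n);d[n+str(k)]=r;cv2.imwrite(f"pics/j{k}_{n}.png",r["frame"][:,:,::-1])
  bot.dwell(.8)
pickle.dump(d,open("j.pkl","wb"));print(get_obs()["time_s"])
for n in("wrist","top","scene"): print(n,np.abs(d[n+"0"]["frame"].astype(int)-d[n+"1"]["frame"]).max(2).__gt__(40).sum())
def c(im,x,y,w,h,k): return cv2.resize(im["frame"][y:y+h,x:x+w,::-1],None,fx=k,fy=k,interpolation=cv2.INTER_CUBIC)
cv2.imwrite("pics/j_sc.png",c(d["scene1"],390,220,160,120,5))
```

```text
[ 0.4747683  -0.02847087 -0.07060527] 0.060238187244048946
23.8667
wrist 502
top 13
scene 0
```

View pics/j_sc.png

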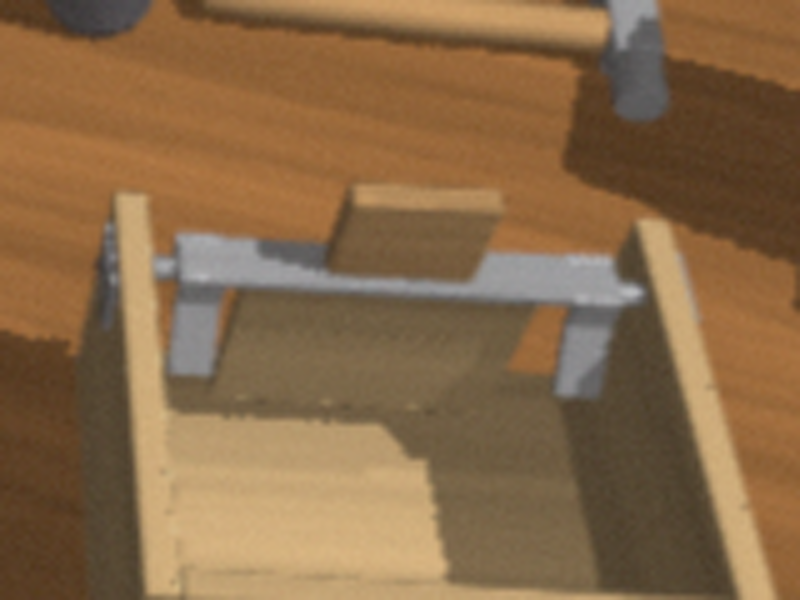

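View pics/j1_wrist.png

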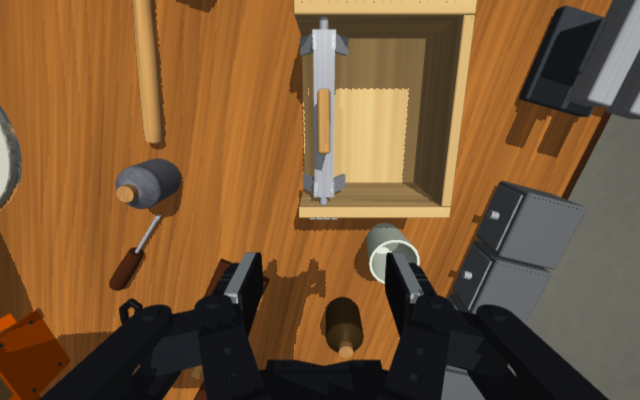

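View pics/j1_scene.png

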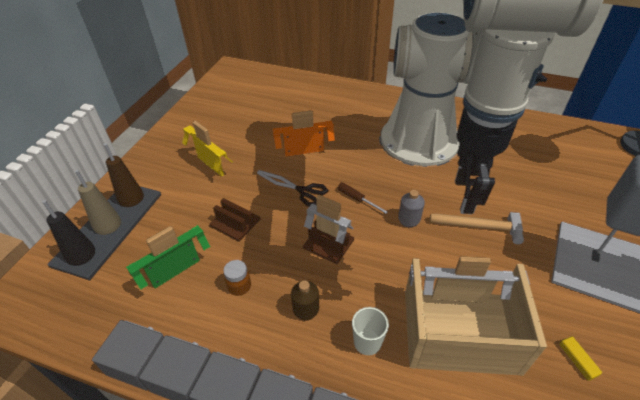

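The flap hangs on both pins: their ends show in line with the strip at wrist (324,22) and (323,200). The scene view is unchanged over 0.8 s, and the narrow flap is still in its stand. Handing in.

```bash
python3 -c "
from workcell import *
hand_in();print(get_obs()['time_s'])"
```

```text
the job is handed in; nothing more can be done
the job is handed in; nothing more can be done
```

The wide flap is hanging on the bin's two hinge pins and the job is handed in. The clock read 23.9 s just before, against the 45 s limit.

- **Measuring:** I found the flap and the pins with the wrist camera. They agreed with the top and scene views to about 2 mm for the pins and 3–4 mm at worst for the flap's tab.
- **Fitting:** I pinched the flap by its tab, lifted it clear, turned it to the bin's angle of about 14.6° and lowered it in steps. It touched down at tool height 0.156 m, the predicted seating height. The upward push there was about 7 N, and I let go only after that.
- **Last checks:** Both pins line up with the strip and sit in the knuckles. The scene view showed no change over 0.8 s, and the narrow flap is still in its stand.
- **One disagreement:** Two wrist frames taken 0.8 s apart differed in about 500 pixels, and the top view in 13. I put this down to the arm settling but did not look into it.

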